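# Stand the tipped juice carton back up in its row

## Task

One of the two small juice cartons has tipped over in the narrow wooden tray. Stand it upright on the tray floor again, cap up, and close it up against the carton that is still standing so that no gap is left between the two. Leave the standing carton, the jam jar and everything else on the table in their places.

Things in the scene. Friction and masses are not known exactly. Their poses are not given: they have to be found in the camera images.
- tray: Narrow wooden tray, fixed to the table, 68 x 366 mm over all; its long side is its own y axis. The floor is 8 mm above the table; low rails and ends 8 mm thick rise 12 mm above the floor (top 20 mm above the table). Channel inside 52 mm wide (x from -26 to 26 mm) and 350 mm long (y from -175 to 175 mm). Origin: centre of the underside, on the table. z up.
- fallen_carton: Juice carton, square 46 x 46 mm, 120 mm long, with a round screw cap (22 mm diameter, 12 mm high) on the middle of its top: 132 mm in all, about 0.2 kg, evenly filled. Origin: centre of its foot face; its z axis runs along it from the foot to the cap. It lies flat in the tray channel, along the tray, cap towards the tray's +y.
- standing_carton: An identical carton standing in the tray channel near one of the tray's two ends (either one). Origin: centre of its foot, z up to its cap.
- jam_jar: Small round glass jar with metal lid, 48 mm diameter, 78 mm high, standing in the channel near the other end. Origin: centre of its foot.
- mug_a: Blue enamel mug, 80 mm diameter and height, handle at its own +y, on the table beside the tray. Origin: centre of its foot. Bystander.
- mug_b: Second such mug. Bystander.
- egg_cup: Stainless steel egg cup, 50 mm diameter, 62 mm high, on the table on the far side of the tray. Origin: centre of its foot. Bystander.
- butter_dish: White ceramic butter dish with lid, 100 x 170 mm, 88 mm high, beyond the tray. Origin: centre of its underside. Bystander.
- plate: White plate, 140 mm diameter, 18 mm high, beyond the tray. Origin: centre of its underside. Bystander.
- crispbread_rack: Wooden crispbread rack with slots and slices, 110 x 200 mm, 100 mm high, fixed, on the left of the table. Origin: centre of its underside. Bystander.
- toaster: Steel toaster, 170 x 280 mm, 180 mm high, fixed, on the right of the table. Origin: centre of its underside. Bystander.
Not all that is in view belongs to the job. What is shaped like the fallen_carton but purple is not meant.

How it is judged:
By the outcome, as a careful person would: the job done as asked, in the order asked, and still so for the second after the job is handed in, with the robot touching nothing.
It also fails if it takes over 59 s, if anything falls off the work surface, if the arm or the gripper's body presses on something with over 40 N, if the wrist force passes 120 N, or if a joint passes its speed limit or range.

## Robot

A 7-joint arm with a two-finger parallel gripper is mounted at the origin on the work surface. World frame = base frame: x ahead of the robot, y to its left, z up, the work surface at z = 0. Lengths are in m, angles in rad, forces in N, time in s.
With the tool pointing down it reaches from about 0.425 to 0.825 m from the base axis. Payload 3.6 kg.
Tool frame: the origin (TCP) lies on the centre line of the jaws, within the pads' length; the fingertips stand 19 mm ahead of it and the grasp point (between the pads) is the TCP (robot.nose_length is the distance from the TCP to the fingertips, in m); z points along the fingers, y is the line along which they close (so a half turn about z gives the same grasp; the last joint's range is limited). The gripper opens to 93 mm and grips with 3 to 60 N. Pads are 15 mm wide; open, the fingers measure 128 mm over their backs; the gripper's body (75 mm by 188 mm) begins 65 mm behind the grasp point.
Start: joints at [-1.282, 0.615, -0.013, 1.423, 0.008, 1.103, -0.04], TCP at [0.202, 0.618, 0.238] pointing down, gripper open.
Joint ranges: [-3.12, 3.12], [-0.3, 2.06], [-1.34, 1.32], [0.26, 2.42], [-1.36, 4.5], [0.01, 1.98], [-2.84, 2.84]. Speed limits (rad/s): [2.79, 2.79, 3.14, 3.14, 3.14, 3.14, 3.14].

## Interface

Orientations are given as [roll, pitch, yaw] about the fixed x, y, z axes, in that order (R = Rz(yaw) Ry(pitch) Rx(roll)).
In Python, from bench import robot, kinematics, camera, order gives the robot as it stands. The module is installed in compiled form; this text tells all that it offers. Calls block until the motion is done:
- robot.goto(position, orientation): joint-space move of the TCP to a pose.
- robot.move_l(position, feed=0.15, orientation=None): straight line of the TCP; orientation=None keeps the orientation; feed is the mean speed in m/s.
- robot.move_j(angles): joint-space move.
- robot.move_gripper(opening, effort=None): opening from 0.0 (shut) to 1.0 (fully open); effort is the grip in N (None keeps the last); returns when the fingers have stopped.
- robot.sleep(seconds).
- kinematics.solve_ik(position, orientation): joint angles nearest the present ones, or None.
- robot.read_state(): the state.
- camera(name): name is "scene" or "top" or "wrist"; returns a dict with "frame" (384x512x3 uint8, blue, green, red), "fx", "fy", "cx", "cy" (pixels), "pose" (4x4, takes a point from camera to world coordinates). Camera axes: x right, y down, z forward; pixel columns grow to the right and rows downward; lengths in m; the calibration is good to about 2 mm. A picture is of the moment at which its call begins. There is no depth.
A pose or a line that the arm cannot do raises robot.PlanningError and nothing moves.
- order.close_job(): hands the job in; it is judged then, once.
The state is a dict: "time_s": time; "joint_positions": joint angles; "joint_vel": joint speeds; "joint_efforts": joint torques, N m; "tool_pos": TCP position; "tool_rot": TCP orientation; "ft_force": force on the tool from outside, world axes, zero at the start; "moment": the same for the moment, N m; "gripper_width": opening from 0.0 (shut) to 1.0 (fully open); "grip_force": force on a finger pad.
Only numpy, scipy, OpenCV 4.12 (cv2) and the standard library are available. Lean on these libraries where they do the work, as an engineer would, in place of code of your own. Each camera call takes 0.05 s, during which the arm holds its last target. There are 200 camera calls.

## Working session

There is one attempt and no reset: what is moved stays moved. The work goes in short steps, each a Python script; the robot and the scene stay as the last script left them, time stands still between calls to the robot, and variables do not carry over. Pictures are saved under pics/ and viewed, at most 11 in all, crops included, and the job is handed in when it is done.

```bash
mkdir -p pics; cat > h.py <<'E'
import numpy as np, cv2
from bench import robot, kinematics, camera, order
def ray(c,u,v,z):
    P=np.array(c["pose"]); d=P[:3,:3]@np.array([(u-c["cx"])/c["fx"],(v-c["cy"])/c["fy"],1.])
    o=P[:3,3]; return o+d*(z-o[2])/d[2]
def proj(c,p):
    P=np.array(c["pose"]); q=P[:3,:3].T@(np.array(p)-P[:3,3]); return [c["fx"]*q[0]/q[2]+c["cx"],c["fy"]*q[1]/q[2]+c["cy"]]
E
python3 - <<'E'
from h import *
import pickle
D={n:camera(n) for n in("scene","top")}
pickle.dump(D,open("d0.pkl","wb"))
for n,c in D.items():
    cv2.imwrite(f"pics/{n}0.png",cv2.resize(c["frame"],(800,600),interpolation=cv2.INTER_CUBIC)); print(n,np.round(c["pose"],3).tolist(),c["fx"],c["cx"],c["cy"])
print(robot.read_state()["tool_rot"],robot.read_state()["time_s"])
E
```

```text
scene [[-0.32, 0.766, -0.558, 1.278], [0.947, 0.264, -0.181, 0.218], [0.009, -0.586, -0.81, 1.108], [0.0, 0.0, 0.0, 1.0]] 384.09277537870634 251.04629200559336 193.7953008140038
top [[-0.026, -0.997, 0.068, 0.491], [-0.999, 0.027, 0.022, -0.02], [-0.024, -0.068, -0.997, 1.29], [0.0, 0.0, 0.0, 1.0]] 356.99444747932034 253.39842185045126 190.61803570354195
[-3.13926869e+00  2.06888123e-05  2.82591109e+00] 0.1
```

View pics/scene0.png

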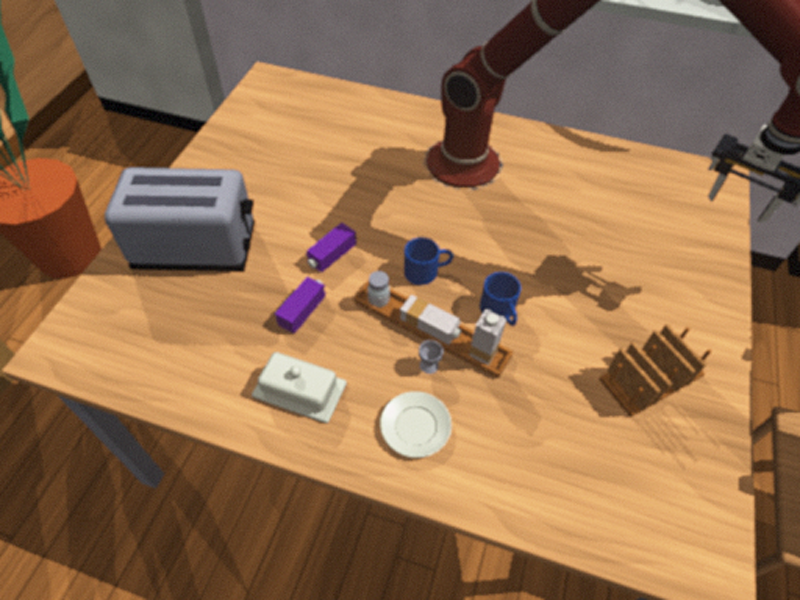

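View pics/top0.png

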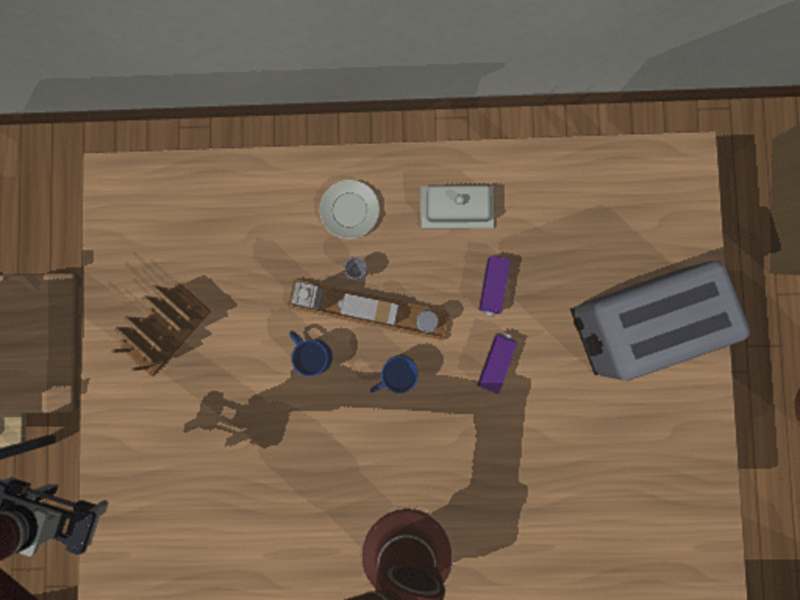

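The scene view shows the tray running from (355,300) to (510,360), and the top view shows it from (290,290) to (450,325). In the top view the standing carton is at (305,295), at the tray's left end. The fallen white carton is at (368,307) and the jar at (428,320). Four items are carton-shaped: the purple ones at (495,285) and (497,362), the upright white one at (305,295), and the lying white one at (368,307). Only the last one is white and lying in the channel, so it's the one meant. I'll confirm it in a crop.

```bash
python3 - <<'E'
from h import *
import pickle
D=pickle.load(open("d0.pkl","rb"))
a=cv2.resize(D["top"]["frame"][160:230,170:300],(780,420),interpolation=cv2.INTER_CUBIC)
cv2.imwrite("pics/crop1.png",a)
c=D["top"]; W=camera("wrist"); 
s=robot.read_state(); from scipy.spatial.transform import Rotation as R
T=np.eye(4);T[:3,:3]=R.from_euler("xyz",s["tool_rot"]).as_matrix();T[:3,3]=s["tool_pos"]
print("tool->cam",np.round(np.linalg.inv(T)@np.array(W["pose"]),3).tolist(),W["fx"])
for n,u,v,z in [("stand",305,293,.13),("fall",368,307,.054),("jar",428,320,.078),("muga",312,357,.08),("mugb",400,373,.08),("egg",356,268,.06),("trayL",290,305,.02),("trayR",446,338,.02)]:
    print(n,np.round(ray(c,u*.64,v*.64,z),3))
E
```

```text
tool->cam [[-0.0, -0.959, -0.283, 0.079], [1.0, -0.0, -0.001, -0.0], [0.001, -0.283, 0.959, -0.147], [0.0, 0.0, 0.0, 1.0]] 279.26774631538115
stand [0.586 0.195 0.13 ]
fall [0.557 0.069 0.054]
jar [ 0.524 -0.062  0.078]
muga [0.45  0.191 0.08 ]
mugb [0.411 0.001 0.08 ]
egg [0.644 0.094 0.06 ]
trayL [0.568 0.251 0.02 ]
trayR [ 0.484 -0.104  0.02 ]
```

View pics/crop1.png

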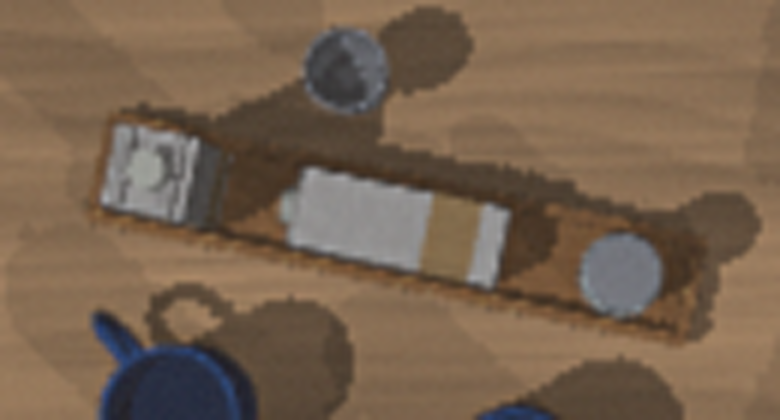

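The crop confirms it. The white carton with the tan band lies in the channel, with its cap at (288,208) facing the standing carton at (150,170). The jar is at (620,273). Next I'll check which tool tilts are reachable and take a closer view with the wrist camera.

```bash
cat >> h.py <<'E'
from scipy.spatial.transform import Rotation as R
PSI=np.radians(76.7)
def ori(tilt,flip=0,psi=None):
    "tool down with x along tray +y (flip: -y), tilted by tilt deg so fingers point to +y"
    psi=PSI if psi is None else psi
    tx=np.array([-np.sin(psi),np.cos(psi),0]) # minus tray x
    base=R.from_euler("xyz",[np.pi,0,psi+np.pi*flip])
    return (R.from_rotvec(-tx*np.radians(tilt))*R.identity()*base if 0 else R.from_rotvec(np.array([np.sin(psi),-np.cos(psi),0])*np.radians(tilt))*base).as_euler("xyz")
E
python3 - <<'E'
from h import *
print(R.from_euler("xyz",ori(30)).as_matrix().round(2).tolist())
for p in ([.565,.1,.05],[.575,.15,.12],[.575,.15,.25],[.57,.12,.2]):
  for f in (0,1):
    print(p,f,[(t) for t in range(-40,100,10) if kinematics.solve_ik(p,ori(t,f)) is not None])
# wrist view
t=np.array([np.cos(PSI),np.sin(PSI)])
q=np.array([.55,.05])-.03*t
robot.goto([q[0],q[1],.33],ori(0))
import pickle
c=camera("wrist");pickle.dump(c,open("w1.pkl","wb"));cv2.imwrite("pics/w1.png",cv2.resize(c["frame"],(800,600)));print(robot.read_state()["time_s"],np.round(c["pose"],3)[:3,3])
E
```

```text
[[0.2, 0.97, 0.12], [0.84, -0.23, 0.49], [0.5, 0.0, -0.87]]
[0.565, 0.1, 0.05] 0 [-40, -30, -20, -10, 0, 10, 20, 30, 40, 50, 60, 70, 80, 90]
[0.565, 0.1, 0.05] 1 [-40, -30, -20, -10, 0, 10, 20, 30, 40, 50, 60, 70, 80, 90]
[0.575, 0.15, 0.12] 0 [-40, -30, -20, -10, 0, 10, 20, 30, 40, 50, 60, 70, 80, 90]
[0.575, 0.15, 0.12] 1 [-40, -30, -20, -10, 0, 10, 20, 30, 40, 50, 60, 70, 80, 90]
[0.575, 0.15, 0.25] 0 [-40, -30, -20, -10, 0, 10, 20, 30, 40, 50, 60, 70, 80, 90]
[0.575, 0.15, 0.25] 1 [-40, -30, -20, -10, 0, 10, 20, 30, 40, 50, 60, 70, 80, 90]
[0.57, 0.12, 0.2] 0 [-40, -30, -20, -10, 0, 10, 20, 30, 40, 50, 60, 70, 80, 90]
[0.57, 0.12, 0.2] 1 [-40, -30, -20, -10, 0, 10, 20, 30, 40, 50, 60, 70, 80, 90]
2.6667 [0.561 0.099 0.477]<sys>:0: UserWarning: Gimbal lock detected. Setting third angle to zero since it is not possible to uniquely determine all angles.
```

View pics/w1.png

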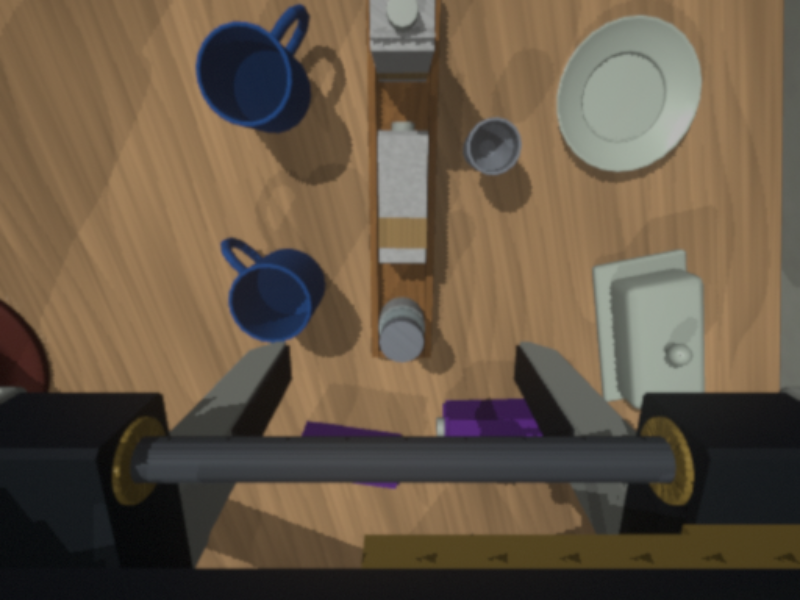

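The wrist view is nearly aligned with the tray. The fallen carton's top face spans (379,130) to (428,263), and its cap tip is at (403,122). The near top edge of the standing carton is at about y=40 and its near foot edge at about y=78. The jar lid is at (403,340). Next I'll turn these into metric positions using masks.

```bash
python3 - <<'E'
from h import *
import pickle
c=pickle.load(open("w1.pkl","rb")); f=c["frame"]
hsv=cv2.cvtColor(f,cv2.COLOR_BGR2HSV)
m=((hsv[...,1]<45)&(hsv[...,2]>90)).astype(np.uint8)
roi=np.zeros_like(m); roi[84:172,238:280]=1   # body (white part + band)
band=((hsv[...,0]>12)&(hsv[...,0]<30)&(f[...,0]>40)).astype(np.uint8)
# column/row profiles
print("row sat", [(r,int(hsv[r,250:265,1].mean()),int(hsv[r,250:265,2].mean())) for r in list(range(20,60,1))+list(range(74,88))+list(range(160,175))])
for r in (95,115,130,160): print(r,[(u,int(hsv[r,u,1]),int(hsv[r,u,2])) for u in list(range(234,248))+list(range(268,284))])
P=lambda u,v,z:ray(c,u*.64,v*.64,z)
pts={k:P(*a) for k,a in dict(c1=(379,130,.054),c2=(428,130,.054),c3=(426,263,.054),c4=(379,263,.054),cap=(403,122,.031),sfootL=(375,77,.008),sfootR=(432,78,.008),sTL=(371,40,.128),sTR=(434,40,.128),jar=(402,341,.078),egg=(494,146,.062),tL1=(372,350,.02),tR1=(431,350,.02),tL2=(373,100,.02),tR2=(436,100,.02)).items()}
for k,p in pts.items(): print(k,p.round(4))
E
```

```text
row sat [(20, 7, 94), (21, 5, 103), (22, 4, 112), (23, 4, 116), (24, 5, 104), (25, 6, 92), (26, 5, 101), (27, 5, 122), (28, 4, 143), (29, 4, 153), (30, 4, 153), (31, 4, 144), (32, 4, 116), (33, 7, 81), (34, 9, 69), (35, 8, 69), (36, 11, 69), (37, 9, 69), (38, 9, 68), (39, 9, 68), (40, 10, 69), (41, 10, 69), (42, 10, 68), (43, 11, 69), (44, 12, 68), (45, 21, 69), (46, 51, 67), (47, 95, 64), (48, 111, 62), (49, 107, 63), (50, 74, 64), (51, 47, 70), (52, 83, 74), (53, 127, 77), (54, 140, 77), (55, 140, 77), (56, 141, 75), (57, 141, 74), (58, 141, 75), (59, 141, 74), (74, 142, 99), (75, 142, 101), (76, 135, 103), (77, 96, 109), (78, 46, 121), (79, 22, 128), (80, 18, 130), (81, 18, 130), (82, 16, 130), (83, 11, 133), (84, 6, 136), (85, 4, 140), (86, 3, 147), (87, 3, 154), (160, 6, 155), (161, 4, 158), (162, 3, 159), (163, 4, 159), (164, 4, 158), (165, 3, 158), (166, 4, 156), (167, 9, 142), (168, 43, 105), (169, 115, 83), (170, 140, 81), (171, 142, 83), (172, 142, 84), (173, 142, 86), (174, 143, 87)]
95 [(234, 109, 159), (235, 116, 154), (236, 135, 134), (237, 146, 129), (238, 148, 129), (
[... 1546 characters left out ...]
9), (246, 3, 159), (247, 5, 159), (268, 8, 158), (269, 8, 159), (270, 7, 156), (271, 9, 141), (272, 29, 105), (273, 97, 76), (274, 135, 72), (275, 140, 71), (276, 133, 71), (277, 126, 73), (278, 110, 79), (279, 110, 79), (280, 107, 79), (281, 108, 80), (282, 108, 80), (283, 107, 81)]
c1 [0.5473 0.1325 0.054 ]
c2 [0.5908 0.1223 0.054 ]
c3 [0.5627 0.0019 0.054 ]
c4 [0.5173 0.0125 0.054 ]
cap [0.5707 0.1361 0.031 ]
sfootL [0.5539 0.1843 0.008 ]
sfootR [0.6079 0.1707 0.008 ]
sTL [0.5587 0.1863 0.128 ]
sTR [0.6024 0.1761 0.128 ]
jar [ 0.5228 -0.064   0.078 ]
egg [0.6453 0.0951 0.062 ]
tL1 [ 0.4816 -0.0906  0.02  ]
tR1 [ 0.5469 -0.1059  0.02  ]
tL2 [0.5472 0.1629 0.02  ]
tR2 [0.6064 0.1491 0.02  ]
```

Sizes check out: width is about 45–46 mm and length 123 mm. Along the tray from the fallen carton's centre, the standing carton's near face is at +115 mm and the jar's front is at -111 mm. I'll grip near the cap end with a 6° back-tilt and a narrow opening because of the egg cup, then lift and tip it up.

```bash
cat >> h.py <<'E'
T=np.array([np.cos(PSI),np.sin(PSI)]); N=np.array([np.sin(PSI),-np.cos(PSI)]); C0=np.array([.5545,.0673])
def at(s,z,n=0): p=C0+s*T+n*N; return [p[0],p[1],z]
def st(*a):
    s=robot.read_state(); d=np.array(s["tool_pos"][:2])-C0
    print(*a,"t%.1f s%.4f n%.4f z%.4f"%(s["time_s"],d@T,d@N,s["tool_pos"][2]),"F",np.round(s["ft_force"],1),"g",round(s["gripper_width"]*93,1),round(s["grip_force"],1))
def save(n,name,box=None):
    c=camera(n); f=c["frame"]
    if box: f=f[box[1]:box[3],box[0]:box[2]]
    k=min(800/f.shape[1],600/f.shape[0]); cv2.imwrite(f"pics/{name}.png",cv2.resize(f,None,fx=k,fy=k,interpolation=cv2.INTER_CUBIC)); return c
E
python3 - <<'E' 2>/dev/null
from h import *
o=ori(-6)
robot.goto(at(.045,.20),o); robot.move_gripper(60/93,40); st("above")
robot.move_l(at(.045,.075),.15); robot.move_l(at(.045,.044),.06); st("down")
robot.move_gripper(0,40); st("grip")
robot.move_l(at(.045,.06),.05); robot.move_l(at(.045,.21),.12); st("lift")
save("scene","s2",(190,150,370,285))
E
```

```text
above t4.1 s0.0451 n-0.0001 z0.1999 F [-0.5  0.6  0.7] g 60.1 0.0
down t5.7 s0.0449 n0.0001 z0.0438 F [-0.3  0.2  0.8] g 59.8 0.0
grip t6.1 s0.0452 n-0.0002 z0.0443 F [-1.  -0.4  1.9] g 45.2 40.0
lift t8.0 s0.0449 n-0.0005 z0.2092 F [ 0.   0.8 -2.4] g 45.5 40.0
```

View pics/s2.png

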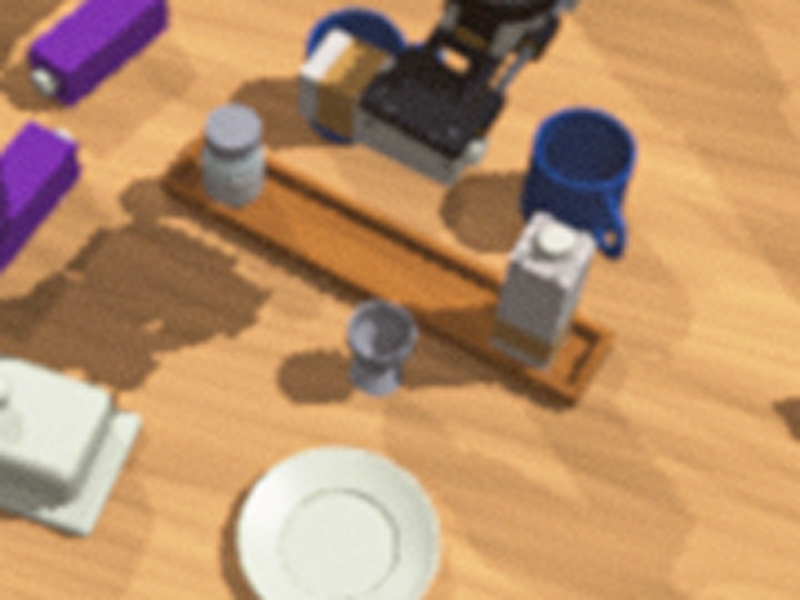

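The carton is held level at (340,85) and nothing else has moved. The standing carton at (545,290) has free floor behind it, so it could be pushed. Next I'll tip the carton up and lower it about 12 mm short of the standing one.

```bash
python3 - <<'E' 2>&1 | grep -v -i warn
from h import *
robot.move_l(at(.045,.21),.12,ori(40)) if 0 else None
for t in (24,54,84):
    robot.move_l(at(.045-.001*t/84,.21+.0),.05,ori(t)); st(t)
robot.move_l(at(.066,.21),.1); robot.move_l(at(.066,.135),.12); st("low")
save("scene","s3",(190,150,370,285))
E
```

```text
24 t8.7 s0.0447 n0.0000 z0.2098 F [ 0.6 -0.  -2.7] g 45.8 40.0
54 t9.4 s0.0461 n-0.0000 z0.2102 F [-0.1 -0.1 -2.5] g 46.2 40.0
84 t10.1 s0.0454 n0.0002 z0.2108 F [ 0.6  0.6 -2.6] g 45.3 40.0
low t11.2 s0.0661 n0.0001 z0.1357 F [ 0.7 -0.6 -3.4] g 45.8 40.0
```

View pics/s3.png

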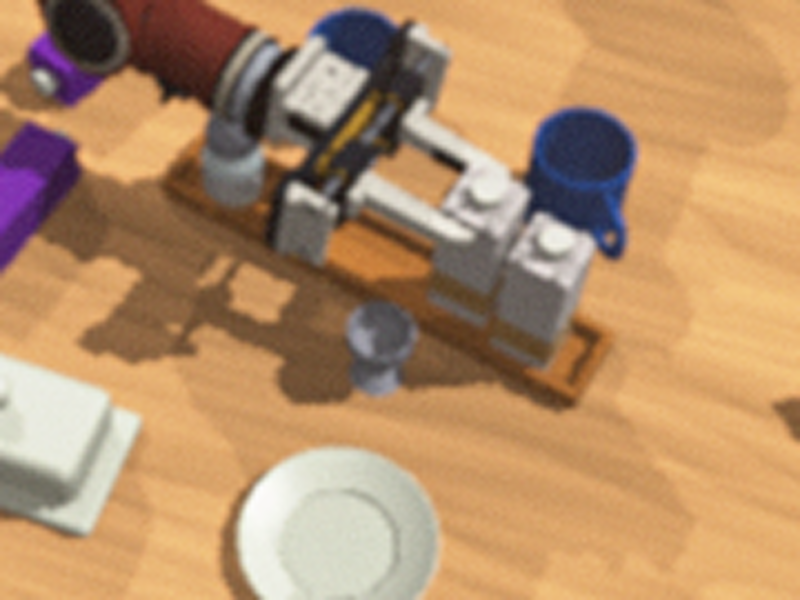

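The carton hangs upright, caps at (488,190) and (553,240), with a gap to the standing one. The wrist at (230,110) looks close over the jar, so I'll compute its clearance before lowering.

```bash
python3 - <<'E' 2>&1 | grep -v -i warn
from h import *
c=camera("scene"); s=robot.read_state(); M=R.from_euler("xyz",s["tool_rot"]).as_matrix(); p=np.array(s["tool_pos"])
cr=lambda q:((np.array(proj(c,q))-[190,150])*4.444).round().astype(int).tolist()
for k in (.065,.1,.15,.18,.2,.22,.25,.3):
    q=p-k*M[:,2]; print(k,q.round(3),((q[:2]-C0)@T).round(3),cr(q),"below45",cr(q-[0,0,.045]),"side45",cr(q+.045*M[:,1]),cr(q-.045*M[:,1]))
E
```

```text
0.065 [0.555 0.069 0.143] 0.002 [386, 156] below45 [382, 193] side45 [354, 199] [417, 114]
0.1 [0.547 0.035 0.146] -0.033 [344, 132] below45 [342, 169] side45 [312, 174] [376, 91]
0.15 [ 0.536 -0.014  0.152] -0.083 [285, 98] below45 [284, 137] side45 [252, 140] [317, 58]
0.18 [ 0.529 -0.043  0.155] -0.113 [250, 78] below45 [250, 117] side45 [216, 119] [283, 39]
0.2 [ 0.524 -0.062  0.157] -0.133 [227, 65] below45 [228, 104] side45 [193, 106] [260, 26]
0.22 [ 0.52  -0.081  0.159] -0.153 [204, 52] below45 [206, 91] side45 [170, 93] [237, 13]
0.25 [ 0.513 -0.11   0.162] -0.182 [170, 33] below45 [172, 72] side45 [135, 73] [204, -5]
0.3 [ 0.501 -0.159  0.167] -0.232 [114, 1] below45 [118, 41] side45 [78, 40] [148, -36]
```

The flange would pass only about 5 mm above the jar lid. I'll set the carton down with a 4° lean, with the tool at 80°. That gives about 18 mm of clearance, and the carton will rock back upright when released.

```bash
python3 - <<'E' 2>&1 | grep -v -i warn
from h import *
robot.move_l(at(.0714,.135),.05,ori(80)); robot.sleep(.3); st("lean")
F0=robot.read_state()["ft_force"][2]
z=.120; robot.move_l(at(.0714,z),.06)
while z>.110:
    st(z); 
    f=np.mean([(robot.sleep(.03),robot.read_state()["ft_force"][2])[1] for _ in range(5)])
    if f-F0>3: break
    z-=.0015; robot.move_l(at(.0714,z),.03)
st("contact"); robot.move_gripper(49/93,5); robot.sleep(.4); st("rel"); robot.move_gripper(58/93); st("open")
save("scene","s4",(190,150,370,285))
E
```

```text
lean t11.9 s0.0710 n0.0001 z0.1345 F [ 0.7  0.1 -2.5] g 45.6 40.0
0.12 t12.3 s0.0713 n-0.0001 z0.1193 F [-0.1  0.  -2.1] g 45.7 40.0
0.1185 t12.7 s0.0714 n-0.0000 z0.1185 F [ 0.4 -0.1 -2.9] g 46.2 40.0
0.11699999999999999 t13.1 s0.0714 n-0.0000 z0.1169 F [-0.  -0.7 -3.2] g 46.0 40.0
0.11549999999999999 t13.5 s0.0717 n-0.0000 z0.1165 F [-0.7 -1.2  1.6] g 45.7 40.0
contact t13.7 s0.0717 n0.0000 z0.1165 F [-0.7 -0.8  3. ] g 45.8 40.0
rel t14.4 s0.0714 n0.0000 z0.1155 F [-0.3 -0.4  0.5] g 49.2 0.0
open t14.8 s0.0714 n0.0000 z0.1155 F [0.4 0.  0.1] g 58.0 0.0
```

View pics/s4.png

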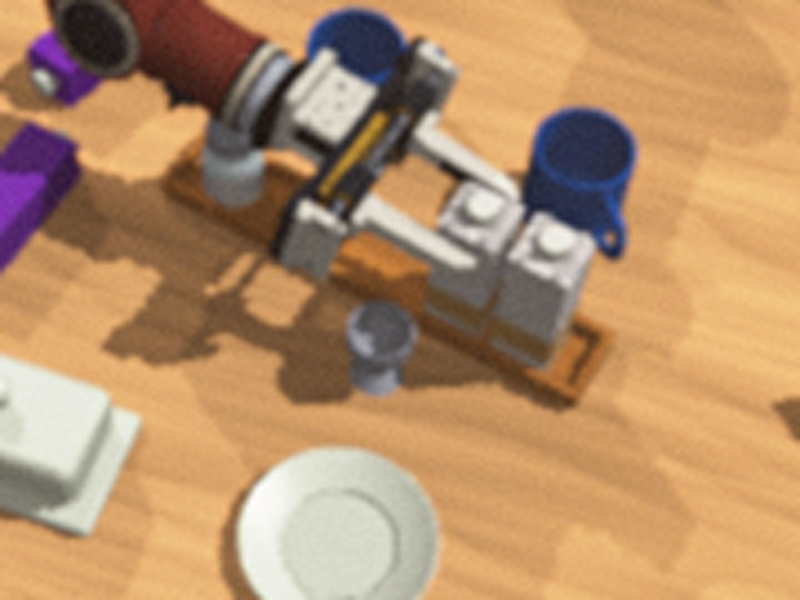

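The carton stands upright at cap (480,205), with a small gap left to the standing one. I'll retreat straight up and measure the gap from directly above with the wrist camera.

```bash
python3 - <<'E' 2>&1 | grep -v -i warn
from h import *
import pickle
robot.move_l(at(.0714,.25),.12); robot.move_l(at(.0714,.25),.1,ori(16.4)) if 0 else robot.goto(at(.0714,.25),ori(16.4))
robot.move_gripper(0,10); robot.move_l(at(.0714,.185),.12); robot.sleep(.2); st("view")
c=save("wrist","w5"); pickle.dump(c,open("w5.pkl","wb"))
E
```

```text
view t19.3 s0.0717 n0.0005 z0.1860 F [-0.5  0.1  1. ] g 0.6 0.0
```

View pics/w5.png

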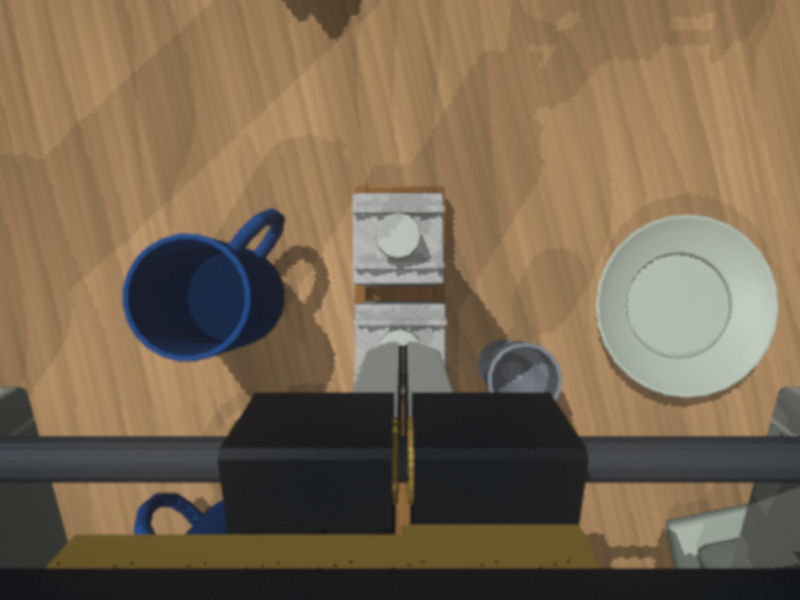

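The standing carton's top spans y=194–284 px, so 90 px is 46 mm. The new carton's edge is at y=303, which makes the gap about 19 px or 9.7 mm, and the two are parallel. I'll push low with closed fingers and stop about 1.5 mm short, then look again.

```bash
cat >> h.py <<'E'
def gap(c,name=None):
    "edges along centre of the tray channel at z=.128: returns s of standing near edge, s of carton edge from saturation profile"
    out=[]
    hsv=cv2.cvtColor(c["frame"],cv2.COLOR_BGR2HSV)
    for n in (-.015,-.01,.01,.015):
        ss=np.arange(.08,.14,.0002); px=np.array([proj(c,at(s,.128,n)) for s in ss],np.float32)
        v=cv2.remap(hsv[...,1],px[None,:,0],px[None,:,1],cv2.INTER_LINEAR)[0].astype(float)
        h=v>60; i=np.where(h)[0]; out.append((ss[i[0]],ss[i[-1]],len(i)*.2) if len(i) else (0,0,0))
    return np.round(out,4)
E
python3 - <<'E' 2>&1 | grep -v -i warn
from h import *
import pickle
c=pickle.load(open("w5.pkl","rb")); print(gap(c)); print(*[round(float((ray(c,400*.64,v*.64,.128)[:2]-C0)@T),4) for v in (194,284,303)])
print(round(float((ray(c,400*.64,290*.64,.128)[:2]-C0)@N),4))
E
```

```text
[[0.1016 0.1086 7.2   ]
 [0.1014 0.1088 7.6   ]
 [0.1014 0.1088 7.6   ]
 [0.1014 0.109  7.8   ]]
0.1553 0.1097 0.1
-0.0004
```

```bash
cat >> h.py <<'E'
def force(k=12):
    a=[]
    for _ in range(k): robot.sleep(.02); a.append(np.array(robot.read_state()["ft_force"]))
    return (np.mean(a,0)[:2]@T).round(2)
def look():
    robot.move_l(at(.0,.10),.12); robot.move_l(at(.0,.25),.2); robot.move_l(at(.0714,.25),.2,ori(16.4)); robot.move_l(at(.0714,.185),.12); robot.sleep(.2)
def approach(s):
    robot.move_l(at(.0714,.25),.15); robot.move_l(at(.0,.25),.15,ori(35)); robot.move_l(at(.0,.07),.2); robot.move_l(at(.0,.046),.08); robot.move_l(at(s,.046),.08)
E
python3 - <<'E' 2>&1 | grep -v -i warn
from h import *
import pickle
approach(.028); st("pre"); print(force())
for s in np.arange(.031,.0453,.00284):
    robot.move_l(at(s,.046),.02); print(round(s,4),force(5))
st("pushed"); look(); st("view")
c=save("wrist","w6",(200,100,312,230)); pickle.dump(c,open("w6.pkl","wb")); print(gap(c))
E
```

```text
pre t22.5 s0.0288 n-0.0002 z0.0462 F [-0.5 -0.9  0. ] g 1.0 0.0
0.03
0.031 0.01
0.0338 -0.21
0.0367 -0.25
0.0395 -0.76
0.0424 -0.78
0.0452 -0.92
pushed t25.0 s0.0455 n-0.0001 z0.0460 F [-0.2 -0.9  0.4] g 0.8 0.3
view t28.1 s0.0715 n0.0005 z0.1860 F [-0.2  0.   1. ] g 0.4 0.0
[[0 0 0]
 [0 0 0]
 [0 0 0]
 [0 0 0]]
```

View pics/w6.png

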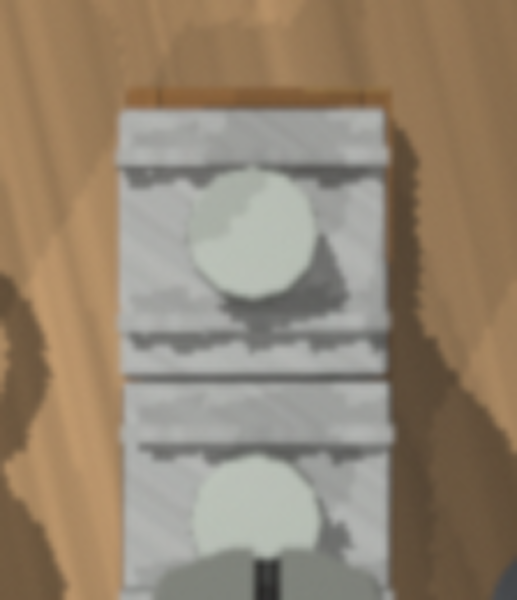

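The gap is down to a dark line at y≈379 in the crop, under 1 mm, and the standing carton's edges are within a pixel of where they were. I'll close the rest in 0.3 mm steps, watching the force.

```bash
python3 - <<'E' 2>&1 | grep -v -i warn
from h import *
import pickle
approach(.040)
for s in (.0440,.0452,.0455,.0458,.0461,.0464,.0467):
    robot.move_l(at(s,.046),.02); f=force(15); print(s,f)
    if f<-1.5: break
st("pushed"); look(); st("view")
c=save("wrist","w7",(200,100,312,230)); pickle.dump(c,open("w7.pkl","wb"))
o=pickle.load(open("w6.pkl","rb"))
for d in (o,c):
    g=cv2.cvtColor(d["frame"],cv2.COLOR_BGR2GRAY); print([int(x) for x in g[118:128,235:275].mean(1)],[int(x) for x in g[177:188,230:282].mean(1)])
E
```

```text
0.044 0.16
0.0452 0.1
0.0455 -0.66
0.0458 -1.62
pushed t33.6 s0.0456 n0.0000 z0.0459 F [-0.4 -2.4  0.8] g 0.4 0.9
view t36.7 s0.0715 n0.0005 z0.1859 F [-0.5 -0.2  0.7] g 0.5 0.0
[119, 108, 101, 98, 98, 116, 151, 162, 161, 160] [173, 175, 171, 152, 110, 112, 155, 169, 168, 165, 161]
[119, 108, 101, 98, 98, 116, 151, 162, 161, 160] [173, 175, 171, 152, 109, 111, 154, 168, 168, 165, 161]
```

View pics/w7.png

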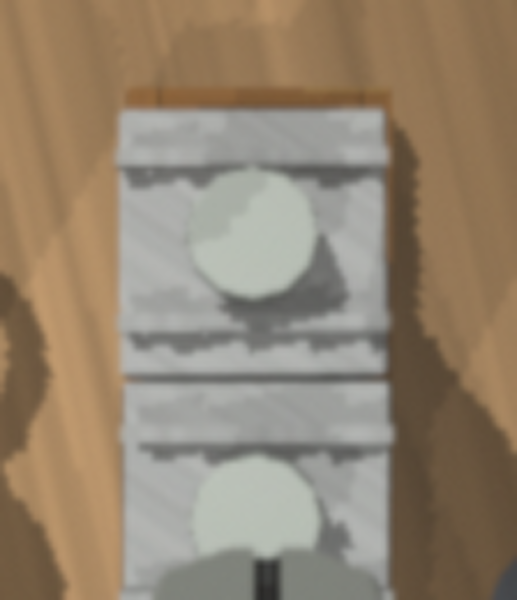

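The picture is unchanged at 1.6 N, well above the roughly 0.9 N it took to slide one carton alone, so they are probably touching already. I'll do one last push, limited to about 1 mm, to make sure, and check that the standing carton stays put.

```bash
python3 - <<'E' 2>&1 | grep -v -i warn
from h import *
import pickle
approach(.0445)
for s in (.0456,.0459,.0462,.0465,.0468):
    robot.move_l(at(s,.046),.02); f=force(12); print(s,f,end="; ")
    if f<-2.3: break
st("pushed"); look(); st("view")
c=camera("wrist"); pickle.dump(c,open("w8.pkl","wb"))
for d in (pickle.load(open("w5.pkl","rb")),c):
    g=cv2.cvtColor(d["frame"],cv2.COLOR_BGR2GRAY); print([int(x) for x in g[118:128,235:275].mean(1)],[int(x) for x in g[177:188,230:282].mean(1)])
save("scene","s9",(190,150,370,285))
E
```

```text
0.0456 -0.02; 0.0459 -0.07; 0.0462 -0.13; 0.0465 -0.1; 0.0468 0.06; pushed t42.4 s0.0468 n-0.0000 z0.0460 F [ 0.  -0.5 -0.1] g 0.4 0.0
view t45.5 s0.0715 n0.0005 z0.1859 F [-0.3  0.2  0.1] g 0.6 0.0
[122, 114, 104, 99, 101, 123, 157, 164, 163, 161] [174, 176, 174, 158, 115, 77, 67, 67, 66, 66, 66]
[119, 108, 101, 99, 117, 151, 161, 161, 159, 158] [175, 172, 156, 134, 156, 166, 165, 162, 160, 158, 158]
```

View pics/s9.png

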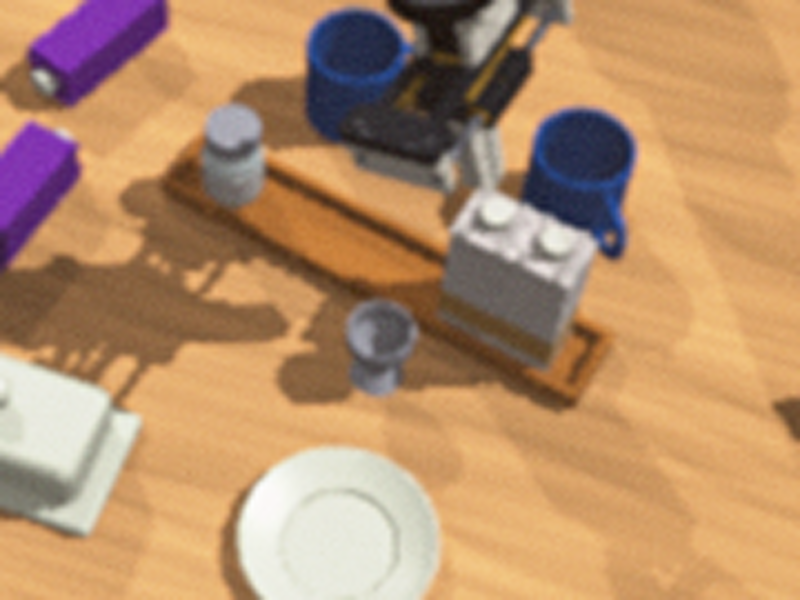

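The two cartons now stand flush with both caps up, at (497,210) and (555,240). The standing one shifted by about 1 px (0.8 mm or less). The jar, egg cup and both mugs look unmoved. I'm handing the job in.

```bash
python3 -c "
from h import *
robot.move_l(at(.0714,.25),.15); print(order.close_job())"
```

```text
the job is handed in; nothing more can be done
None
```

The fallen carton is upright on the tray floor, cap up, with no gap to the standing carton, which shifted by 0.8 mm or less when I closed the gap; the job is handed in, with no verdict shown.

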